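# Clear the loader deck and hold its transfer arm over the spindle

## Robot

A 6-joint arm with a two-finger parallel gripper is mounted at the origin on the work surface. World frame = base frame: x ahead of the robot, y to its left, z up, the work surface at z = 0. Lengths are in mm, angles in rad, forces in N, time in s.
With the tool pointing down it reaches from about 275 to 750 mm from the base axis. Payload 10.2 kg.
Tool frame: the origin (TCP) lies at the centre of the arm's flange, where the gripper is bolted on; the fingertips stand 173 mm ahead of it and the grasp point (between the pads) lies 155 mm ahead of it; z points along the fingers, y is the line along which they close (so a half turn about z gives the same grasp; the last joint's range is limited). The gripper opens to 85 mm and grips with 20 to 120 N. Pads are 22 mm wide; open, the fingers measure 114 mm over their backs; the gripper's body (76 mm by 85 mm) begins 54 mm behind the grasp point. The pads swing forward as they close: fully open they stand 13 mm farther back than shut.
Start: joints at [-1.328, 0.313, 1.498, -0, 1.331, -0.223], TCP at [235.786, -469.081, 404.694] pointing down, gripper open.
Joint ranges: [-2.94, 2.94], [-0.97, 2.17], [0.19, 2.56], [-1.23, 4.37], [0.02, 3.11], [-2.88, 2.88]. Speed limits (rad/s): [2.39, 2.39, 3.01, 3.14, 3.14, 3.14].

## Interface

Orientations are given as a unit quaternion [w, x, y, z].
In Python, from rig import status, capture, camera_info, ticket gives the robot as it stands.
- The arm moves only by the shell command python3 -m crank 'ROWS' [FORCE]. ROWS is JSON, a list of rows, each a list of 7 numbers: the shift along the tool's x, y, z as a fraction of full scale, then the turn, a rotation vector about the tool's x, y, z as a fraction of full scale, then the closure, from 0 (fully open) to 1 (shut). A call has 1 to 12 rows; each row is the pose to reach, as a shift and turn from the pose commanded when the call began, along the tool's axes at that moment; what a row does not reach only later rows make up. Full scale, the value 1, is 0.1 m for a shift and 45 degrees for a turn. A row lasts 1/10 s, in which the tool goes at most 50 mm and 8.59 degrees, less where a joint would pass 70% of its speed; a pose out of reach is approached as far as the arm can. A call with a number of a shift or a turn outside -1 to 1 is refused whole. A call with a gripper value outside its range is refused whole. The fingers move at their own pace and stop on an object; FORCE is the grip in N (left out, the last holds). Time passes only in rows, so rows that repeat a pose let the fingers close. It gives the time, the measured TCP pose, the force, the opening and the grip force at its end, in the units of the state.
- status.sense(): the state, without advancing time (a new reading comes with each control period).
- capture(name): name is "scene" or "top"; returns (picture, depth): 480x640x3 uint8, red, green, blue; 480x640 float32, mm along the optical axis (not along the pixel's ray), 0 where there is no reading.
- camera_info(name): a dict with "K" (3x3 intrinsics, pixels), "D" ([k1, k2, p1, p2, k3] as OpenCV has them; the pictures are not rectified), "camera_from_world" (4x4, takes a point from world to camera coordinates). Camera axes: x right, y up, looking along -z (the intrinsics and any distortion apply to the point x, -y, -z); pixel columns grow to the right and rows downward; lengths in mm; the calibration is good to about 2 mm. A picture is of the moment at which its call begins. camera_info takes no time and is no camera call.
- ticket.finish_job(): hands the job in; it is judged then, once.
The state is a dict: "time_s": time; "joints": joint angles; "dq": joint speeds; "tau": joint torques, N m; "eef_pos": TCP position; "ee_rot": TCP orientation; "force": force on the tool from outside, world axes, zero at the start; "wrist_torque": the same for the moment, N m; "grip_width": opening from 0.0 (shut) to 1.0 (fully open); "grip_force": force on a finger pad.
Only numpy, scipy, OpenCV 4.12 (cv2) and the standard library are available. Lean on these libraries where they do the work, as an engineer would, in place of code of your own. Each camera call takes 0.05 s, during which the arm holds its last target. There are 200 camera calls.

## Task

Using the block brush, sweep the three broken crucible pieces off the analyser's loader deck into the catch pan at its front edge (do not touch the pieces with the gripper or the cast transfer arm), then stand the brush back on the bench, beside the loader, and let it go. Then pick up the cast transfer arm by its balance point, and finish while holding it there, still and level, hub centred some 6 cm above the tip of the spindle and fork over the dark seat disc, without bumping the loader with it. Leave the crucibles, jar, bottle and spatula where they are.

Things in the scene. Friction and masses are not known exactly. Their poses are not given: they have to be found in the camera images.
- loader: Fixed grey unit (mm). Origin on the bench under its deck's centre, x away from the pan. Deck 240 (x) x 170 (y), top at z 30. Spindle at x +80: 18 dia, tip at z 65, collar 28 dia x 6 at its foot. White housing x +120 to +180, to z 55. Steel catch pan x -120 to -230, 200 wide, floor z 4, walls z 22, flush against the deck's front edge and open to it: pieces pushed over the edge drop in.
- spindle_top (a point): Centre of the spindle's tip, 65 mm above the bench.
- seat (a point): Centre of the seat, a dark flush disc 30 mm across, on the deck's top, 180 mm from the spindle towards the pan.
- pan (a point): Centre of the catch pan's floor.
- swingarm: Cast metal transfer arm, 0.3 to 0.6 kg, lying on hub and fork. (mm) Origin: centre of the hub's underside; x along the bar to the fork, z up. Hub 56 dia, 36 high, 24 bore. Straight bar 14 wide (y), z 14 to 32, free from x +28 to +156. Fork: cross piece x +156 to +174, 56 wide (y), z 0 to 32, two prongs to x +198. Balances on the bar 55 mm from the hub's centre.
- hub (a point): Centre of the hub's underside (same as the transfer arm's origin).
- fork (a point): Point between the fork's prongs, 180 mm from the hub's centre along the bar, 23 mm above the underside.
- balance (a point): Balance point (where the centre of mass lies along the bar), 55 mm from the hub's centre towards the fork, at the bar's middle height, 23 mm above the underside.
- brush: Block brush, 160 g, standing on its bristles on the bench. Origin at the centre of the bristles' underside. Stiff black bristle block 24 (x) x 146 (y) x 30 high, above it a wooden back 28 x 150, up to z 45, and on that a wooden grip ridge 18 thick (x), 74 long (y), from z 45 to z 81.
- shard0: Broken piece of white crucible, 24 x 19 x 15 mm, 20 g, lying on the deck; origin at the centre of its underside.
- shard1: Broken piece of white crucible, 20 x 21 x 16 mm, 20 g, lying on the deck; origin at the centre of its underside.
- shard2: Broken piece of white crucible, 22 x 19 x 14 mm, 20 g, lying on the deck; origin at the centre of its underside.
- crucible_a: Whole white crucible standing on the bench, 28 mm across, 30 mm high, a bystander. Origin at the centre of its underside.
- crucible_b: The other whole crucible, alike, a bystander.
- jar: White jar, 60 mm across, 75 mm high, a bystander. Origin at the centre of its underside.
- amber: Amber bottle, 60 mm across, 130 mm high, a bystander. Origin at the centre of its underside.
- spat: Spatula lying on the bench, a bystander.
Things that resemble listed ones, but are neither listed nor needed, are in the scene too. Of the things that look like the swingarm, the larger one is meant. Leave any yellow look-alike of the brush alone.

How it is judged (in metres and radians):
On the way, in this order (a step that is already met when the one before it is completed fails the run):
1. the brush is lifted in the gripper (contact force between the fingers and brush above 1 N and height (world z) of brush above 0.02 m), for 0.2 s.
2. all three broken pieces lie in the catch pan, the brush still in the gripper (x of shard0 in the frame of loader between -0.232 and -0.118 m and y of shard0 in the frame of loader between -0.1 and 0.1 m and height (world z) of each of shard0, shard1, shard2 below 0.026 m and x of shard1 in the frame of loader between -0.232 and -0.118 m and y of shard1 in the frame of loader between -0.1 and 0.1 m and x of shard2 in the frame of loader between -0.232 and -0.118 m and y of shard2 in the frame of loader between -0.1 and 0.1 m and contact force between the fingers and brush above 1 N), for 0.2 s.
3. the brush stands on the bench, off the loader, let go (contact force between the fingers and brush below 0.2 N and height (world z) of brush below 0.01 m and angle between brush's own z axis and vertical below 0.15 rad and linear speed of brush below 0.02 m/s and horizontal distance between brush and pan above 0.09 m), for 0.2 s.
At the end, for the whole second after the job is handed in: Pieces in pan; brush upright (0.15 rad) on bench off the loader, let go. Transfer arm gripped within 16 mm of its balance point, level within 5 deg, still, touching no loader, hub underside 30 to 100 mm above the spindle tip and within 15 mm of its axis, fork within 20 mm of the seat (all of step 3 and x of shard0 in the frame of loader between -0.232 and -0.118 m and y of shard0 in the frame of loader between -0.1 and 0.1 m and height (world z) of each of shard0, shard1, shard2 below 0.026 m and x of shard1 in the frame of loader between -0.232 and -0.118 m and y of shard1 in the frame of loader between -0.1 and 0.1 m and x of shard2 in the frame of loader between -0.232 and -0.118 m and y of shard2 in the frame of loader between -0.1 and 0.1 m and contact force between the fingers and swingarm above 1 N and x of the grasp point in the frame of swingarm between 0.039 and 0.071 m and angle between swingarm's own z axis and vertical below 0.087 rad and height (world z) of hub between 0.095 and 0.165 m and horizontal distance between hub and spindle_top below 0.015 m and horizontal distance between fork and seat below 0.02 m and contact force between swingarm and loader below 0.2 N and linear speed of swingarm below 0.02 m/s and angular speed of swingarm below 0.1 rad/s); the arm keeps its last pose, push and grip.
It fails at once if the robot touches a broken piece with the gripper or its arm (contact force between any of the arm, the fingers and shard0 above 0.5 N or contact force between any of the arm, the fingers and shard1 above 0.5 N or contact force between any of the arm, the fingers and shard2 above 0.5 N).
It fails at once if a broken piece is touched with the transfer arm casting (contact force between swingarm and shard0 above 0.5 N or contact force between swingarm and shard1 above 0.5 N or contact force between swingarm and shard2 above 0.5 N).
It fails at once if the transfer arm casting bumps the loader (contact force between swingarm and loader above 1.5 N).
It fails at once if a bystander is moved by more than 25 mm (distance of any of crucible_a, crucible_b, jar, amber, spat from where it was at the start of the episode above 0.025 m).
It also fails if it takes over 66 s, if anything falls off the work surface, if the arm or the gripper's body presses on something with over 40 N, if the wrist force passes 120 N, or if a joint passes its speed limit or range.

## Working session

There is one attempt and no reset: what is moved stays moved. The work goes in short steps, Python scripts to look and compute and a shell command to move; the robot and the scene stay as the last step left them, time stands still between calls to the robot, and variables do not carry over. Pictures are saved under pics/ and viewed, at most 10 in all, crops included, and the job is handed in when it is done.

```bash
ls; mkdir -p pics; cat > h.py <<'E'
import numpy as np, cv2
from rig import status, capture, camera_info, ticket
def snap(n,f):
    im,d=capture(n); cv2.imwrite(f'pics/{f}.png',im[...,::-1]); np.savez(f'pics/{f}.npz',im=im,d=d); return im,d
def load(f):
    z=np.load(f'pics/{f}.npz'); return z['im'],z['d']
def pix2w(n,uv,depth=None,z=None):
    c=camera_info(n); K=np.array(c['K'],float); D=np.array(c['D'],float); T=np.array(c['camera_from_world'],float)
    p=cv2.undistortPoints(np.array([[uv]],float),K,D)[0,0]
    r=np.array([p[0],-p[1],-1.]); R=T[:3,:3]; o=-R.T@T[:3,3]; w=R.T@r
    s=depth if z is None else (z-o[2])/w[2]
    return o+s*w
def w2pix(n,P):
    c=camera_info(n); K=np.array(c['K'],float); D=np.array(c['D'],float); T=np.array(c['camera_from_world'],float)
    q=(T[:3,:3]@np.array(P,float).T).T+T[:3,3]; q=q*[1,-1,-1]
    return cv2.projectPoints(q,np.zeros(3),np.zeros(3),K,D)[0][:,0]
E
python3 - <<'E'
from h import *
for n in('scene','top'):
    snap(n,n+'0'); c=camera_info(n); print(n,np.round(c['K'],1).tolist(),np.round(c['D'],3),np.round(c['camera_from_world'],3).tolist())
print(status.sense())
E
```

```text
pics
scene [[461.1, 0.0, 326.9], [0.0, 461.1, 243.6], [0.0, 0.0, 1.0]] [-0.033  0.     0.     0.     0.   ] [[0.415, 0.91, -0.012, -202.343], [-0.706, 0.33, 0.626, 321.43], [0.574, -0.251, 0.78, -1444.916], [0.0, 0.0, 0.0, 1.0]]
top [[526.4, 0.0, 320.7], [0.0, 526.4, 245.9], [0.0, 0.0, 1.0]] [-0.028  0.     0.     0.     0.   ] [[0.024, -1.0, 0.002, -9.632], [0.995, 0.024, 0.096, -501.553], [-0.096, -0.001, 0.995, -1436.06], [0.0, 0.0, 0.0, 1.0]]
{'time_s': 0.1, 'joints': array([-1.32837895e+00,  3.13364509e-01,  1.49834825e+00,  1.87800817e-05,
        1.33098172e+00, -2.23408115e-01]), 'dq': array([-0.00062898, -0.00172685, -0.00357797, -0.00124973, -0.00048714,
       -0.00074777]), 'tau': array([ 3.47547757e-03, -4.12898290e+01, -2.60142946e+01, -2.11023594e-04,
        3.03400862e-03, -2.29094235e-05]), 'eef_pos': array([ 235.78742536, -469.03404366,  404.2121509 ]), 'ee_rot': array([-5.50973892e-04,  9.72998594e-01,  2.30810384e-01,  3.88353853e-06]), 'force': array([ 0.08384723,  0.34092877, -0.62479136]), 'wrist_torque': array([-0.01936995,  0.04963516, -0.0337971 ]), 'grip_force': 0.0, 'grip_width': 0.9990786638470762}
```

View pics/top0.png

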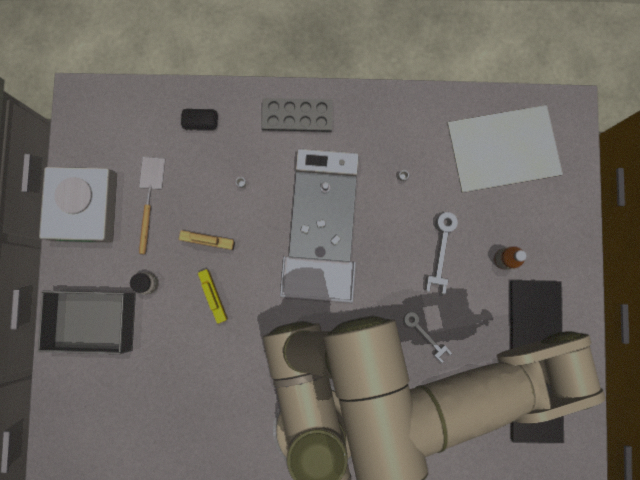

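View pics/scene0.png

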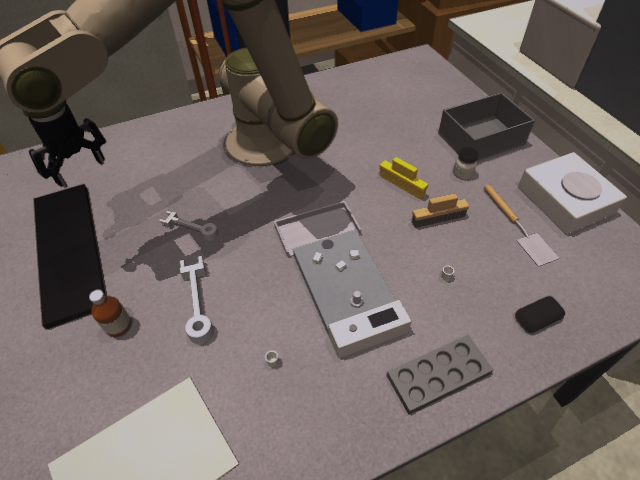

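The top view shows two brush-like things: wooden (207,240) and yellow (212,296). It also shows two arm-like things: a large one from hub (447,221) to fork (437,285), and a small one from (411,320) to (443,353). I choose the wooden brush and the large arm. The shards are at about (305,230), (321,224) and (336,240), the seat at (320,252) and the spindle at (326,187).

```bash
python3 - <<'E'
from h import *
im,d=load('top0')
a=cv2.resize(im[145:310,170:366],None,fx=4,fy=4,interpolation=cv2.INTER_CUBIC)[:600]
b=im[200:300,415:475]
cv2.imwrite('pics/c1.png',a[:600,:784,::-1])
cv2.imwrite('pics/c2.png',cv2.resize(b,None,fx=6,fy=6,interpolation=cv2.INTER_CUBIC)[...,::-1])
E
```

```text
(no output)
```

View pics/c1.png

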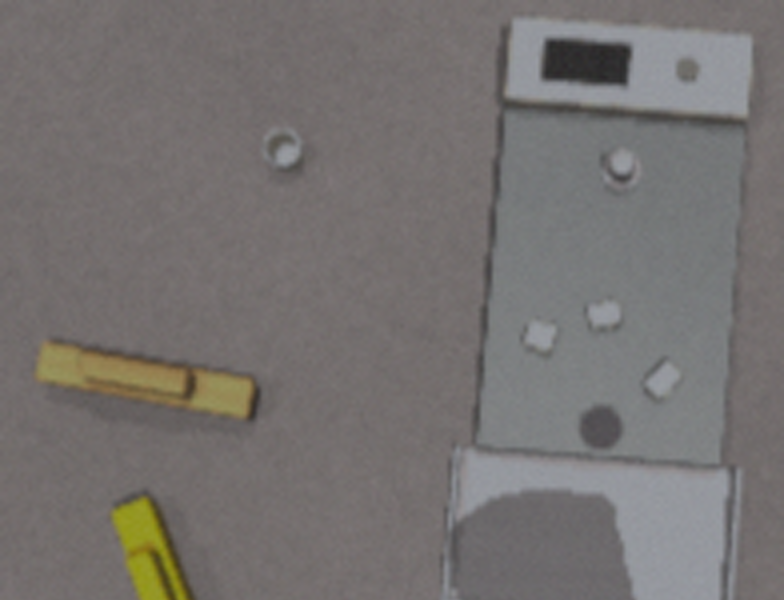

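View pics/c2.png

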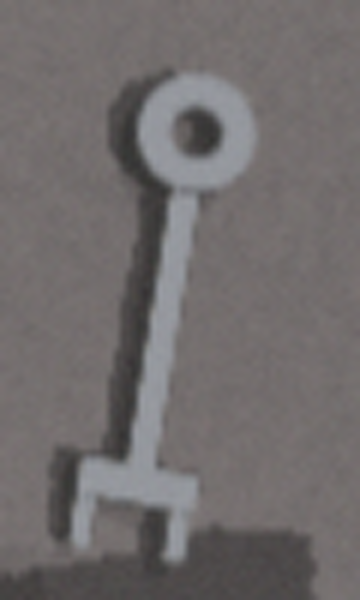

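Crop 1 shows the wooden brush back spanning (45,342)–(250,418), shards at (540,336), (604,314), (663,379), seat at (601,427), and spindle tip at (622,160). Crop 2 shows the big arm with hub at (197,132) and prong tips at (80,547) and (175,560), so both choices hold.

```bash
python3 - <<'E'
from h import *
im,d=load('top0')
def A(x,y,z,n):
    u,v=170+x/4-.375,145+y/4-.375; p=pix2w('top',(u,v),z=z); q=pix2w('top',(u,v),depth=d[int(round(v)),int(round(u))]); print(n,np.round(p,1),'depthz',np.round(q,1)); return p
def B(x,y,z,n):
    u,v=415+x/6-.4,200+y/6-.4; p=pix2w('top',(u,v),z=z); q=pix2w('top',(u,v),depth=d[int(round(v)),int(round(u))]); print(n,np.round(p,1),'depthz',np.round(q,1)); return p
bc=[A(*c,45,'brush') for c in((46,342),(256,377),(250,418),(38,382))]; m=np.mean(bc,0); e=bc[1]+bc[2]-bc[0]-bc[3]; print(m,np.linalg.norm(e)/2,np.degrees(np.arctan2(e[1],e[0])))
A(135,371,81,'ridge')
s=A(601,427,30,'seat'); t=A(622,160,65,'spin'); print(t-s,np.hypot(*(t-s)[:2]),np.degrees(np.arctan2((t-s)[1],(t-s)[0])))
for c in((503,110),(746,122),(722,464),(476,445)): A(*c,30,'deck')
for c in((541,334),(604,313),(662,378)): A(*c,45,'sh')
for c in((453,450),(740,468)): A(*c,22,'panwall')
A(283,148,30,'cruc')
h=B(197,132,36,'hub'); f=(B(80,547,32,'p')+B(175,560,32,'p'))/2; print(f-h,np.hypot(*(f-h)[:2]),np.degrees(np.arctan2(*(f-h)[1::-1])))
a=B(186,200,32,'b');b=B(145,462,32,'b');print(np.degrees(np.arctan2(*(b-a)[1::-1])))
for n,u,v,z in(('crB',403,175,30),('amber',515,256,130),('yel',213,296,45),('spat',145,215,10),('jar',143,282,75),('box',130,350,50),('rack',296,115,20)): print(n,np.round(pix2w('top',(u,v),z=z),0))
R=cv2.Rodrigues
q=status.sense()['ee_rot'];from scipy.spatial.transform import Rotation as Ro
print(np.round(Ro.from_quat(np.roll(q,-1)).as_matrix(),4))
E
```

```text
brush [533.9 386.5  45. ] depthz [534.4 387.8  40.2]
brush [513.2 241.2  45. ] depthz [518.5 249.6  -5.5]
brush [484.9 244.2  45. ] depthz [488.  250.2   9.3]
brush [506.1 390.7  45. ] depthz [5.107e+02 4.028e+02 2.000e-01]
[509.52609849 315.65254671  45.        ] 147.4139814986653 -98.16851703256496
ridge [511.5 316.3  81. ] depthz [511.6 316.6  79.5]
seat [485.9   4.3  30. ] depthz [485.9   4.3  29.2]
spin [665.8  -5.7  65. ] depthz [665.3  -5.7  67.6]
[179.98928844  -9.954208    35.        ] 180.26433426959858 -3.1654867081010516
deck [707.   78.3  30. ] depthz [715.6  80.2  -6.2]
deck [702.6 -92.1  30. ] depthz [708.9 -93.8   3. ]
deck [462.3 -79.7  30. ] depthz [464.3 -81.3   0.9]
deck [471.3  90.1  30. ] depthz [471.3  90.1  30. ]
sh [547.6  46.9  45. ] depthz [547.5  46.9  45.7]
sh [563.1   4.1  45. ] depthz [563.1   4.1  45.3]
sh [519.2 -36.7  45. ] depthz [519.6 -36.8  41.2]
panwall [468.1 106.4  22. ] depthz [467.8 106.2  25.6]
panwall [460.4 -92.7  22. ] depthz [462.2 -94.4  -5.1]
cruc [676.2 231.3  30. ] depthz [683.5 236.7  -3.6]
hub [ 576.6 -346.9   36. ] depthz [ 361.6    1.6 1477.5]
p [ 384.5 -294.5   32. ] depthz [ 385.1 -301.8   -3.7]
p [ 379.6 -338.    32. ] depthz [ 379.7 -339.7   24.6]
[-194.5458894    30.64810964   -4.        ] 196.9451946740546 171.0473917326262
b [ 545.4 -342.8   32. ] depthz [ 545.1 -342.3   33.9]
b [ 424.  -324.1   32. ] depthz [ 423.9 -323.4   35.1]
171.25749449276327
crB [ 706. -223.   30.]
amber [ 477. -499.  130.]
yel [356. 291.  45.]
spat [579. 501.  10.]
jar [389. 474.  75.]
box [206. 507.  50.]
rack [876.  82.  20.]
[[ 8.935e-01  4.492e-01 -2.000e-04]
 [ 4.492e-01 -8.935e-01  1.100e-03]
 [ 3.000e-04 -1.100e-03 -1.000e+00]]
```

```bash
python3 -m crank '[[0.5,-0.5,0,0,0,-0.19,0],[1,-1,0,0,0,-0.38,0],[1,-1,0,0,0,-0.57,0],[1,-1,0,0,0,-0.76,0],[1,-1,0,0,0,-0.95,0],[1,-1,0,0,0,-1,0],[1,-1,0,0,0,-1,0]]' 
python3 -m crank '[[0.5,0,0,0,0,-0.15,0],[1,0,0,0,0,-0.2244,0],[1,0,0,0,0,-0.2244,0]]'
python3 -m crank '[[0.48,0.1,0,0,0,0,0],[0.964,0.196,0,0,0,0,0],[0.964,0.196,0,0,0,0,0]]'
python3 -m crank '[[0.48,0.1,0,0,0,0,0],[0.964,0.196,0,0,0,0,0],[0.964,0.196,0,0,0,0,0]]'
python3 -m crank '[[0.48,0.1,0,0,0,0,0],[0.964,0.196,0,0,0,0,0],[0.964,0.196,0,0,0,0,0]]'
python3 -m crank '[[0.48,0.1,0,0,0,0,0],[0.964,0.196,0,0,0,0,0],[0.964,0.196,0,0,0,0,0]]'
```

```text
time_s: 0.8
eef_pos: [280.2, -334.7, 404.5]
ee_rot: [-0.0, 0.811, 0.586, 0.0]
force: [-0.2, 0.2, -0.8]
grip_width: 1.0
grip_force: 0.0
time_s: 1.1
eef_pos: [312.4, -236.1, 404.6]
ee_rot: [-0.0, 0.754, 0.656, 0.0]
force: [1.0, 0.2, 0.1]
grip_width: 1.002
grip_force: 0.0
time_s: 1.4
eef_pos: [345.6, -143.5, 404.7]
ee_rot: [-0.0, 0.754, 0.656, 0.0]
force: [0.2, -0.6, -0.1]
grip_width: 1.0
grip_force: 0.0
time_s: 1.7
eef_pos: [378.8, -51.1, 404.7]
ee_rot: [-0.0, 0.754, 0.657, 0.0]
force: [0.3, -0.4, -0.1]
grip_width: 1.001
grip_force: 0.0
time_s: 2.0
eef_pos: [412.0, 41.0, 404.5]
ee_rot: [-0.0, 0.755, 0.656, 0.0]
force: [-0.7, -0.1, 0.2]
grip_width: 1.003
grip_force: 0.0
time_s: 2.3
eef_pos: [445.4, 132.8, 404.2]
ee_rot: [-0.0, 0.755, 0.656, 0.0]
force: [-1.1, 0.2, 0.1]
grip_width: 1.001
grip_force: 0.0
```

```bash
cat > go.py <<'E'
# usage: go.py x y z yaw_of_tool_y(deg)  -> total shift (tool units now) and turn
import sys; from h import *; from scipy.spatial.transform import Rotation as Ro
s=status.sense(); R=Ro.from_quat(np.roll(s['ee_rot'],-1)); t=np.array(list(map(float,sys.argv[1:4])))
th=np.radians(float(sys.argv[4])); y=np.array([np.cos(th),np.sin(th),0]); z=np.array([0,0,-1.])
G=Ro.from_matrix(np.c_[np.cross(y,z),y,z]); 
print('pos',np.round(s['eef_pos'],1),'shift',np.round(R.inv().apply(t-s['eef_pos'])/100,3),'turn',np.round((R.inv()*G).as_rotvec(degrees=True)/45,3),'j6',np.round(s['joints'],2),'t',s['time_s'])
E
python3 go.py 510.5 316 323 -8.2
```

```text
pos [445.4 132.8 404.2] shift [1.905 0.388 0.813] turn [-0.    -0.001  0.003] j6 [0.04 0.18 1.67 0.   1.29 0.18] t 2.3
```

```bash
python3 -m crank '[[0.48,0.1,0.2,0,0,0,0],[0.964,0.196,0.4,0,0,0,0],[0.964,0.196,0.4,0,0,0,0]]' >/dev/null
python3 -m crank '[[0.48,0.1,0.2,0,0,0,0],[0.964,0.196,0.4,0,0,0,0],[0.964,0.196,0.4,0,0,0,0],[0.964,0.196,0.4,0,0,0,0],[0.964,0.196,0.4,0,0,0,0]]'; python3 go.py 510.5 316 223 -8.2; python3 - <<'E'
from h import *
snap('scene','scene1')
im=load('scene1')[0]
cv2.imwrite('pics/s1c.png',cv2.resize(im[80:300,330:560],None,fx=2.6,fy=2.6)[:600,:,::-1])
E
```

```text
time_s: 3.1
eef_pos: [511.2, 313.9, 325.6]
ee_rot: [0.0, 0.757, 0.654, 0.0]
force: [-0.6, 0.1, 0.4]
grip_width: 0.999
grip_force: 0.0
pos [511.2 313.9 325.6] shift [ 0.02  -0.011  1.026] turn [ 0.001  0.    -0.003] j6 [ 0.36  0.54  1.37 -0.    1.23  0.5 ] t 3.1
```

View pics/s1c.png

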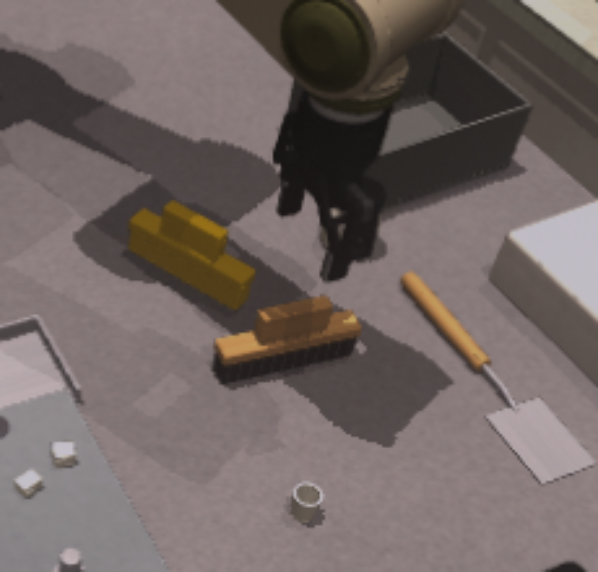

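Scene crop shows the open gripper above and in line with the wooden brush's ridge at (293,315). The yellow look-alike at (190,255) is well clear, so I descend and grip.

```bash
python3 -m crank '[[0.01,0,0.4,0,0,0,0],[0.02,-0.005,0.7,0,0,0,0],[0.02,-0.005,0.9,0,0,0,0],[0.02,-0.005,0.99,0,0,0,0],[0.02,-0.005,0.99,0,0,0,0],[0.02,-0.005,0.99,0,0,0,0]]' 60
python3 -m crank '[[0,0,0.02,0,0,0,0.5],[0,0,0.02,0,0,0,0.9],[0,0,0.02,0,0,0,1],[0,0,0.02,0,0,0,1],[0,0,0.02,0,0,0,1],[0,0,0.02,0,0,0,1],[0,0,0.02,0,0,0,1],[0,0,0.02,0,0,0,1]]' 60
python3 go.py 510.5 316 323 -8.2
```

```text
time_s: 3.75
eef_pos: [510.9, 317.4, 227.3]
ee_rot: [0.0, 0.756, 0.654, 0.001]
force: [-0.2, -0.1, -0.4]
grip_width: 1.001
grip_force: 0.0
time_s: 4.55
eef_pos: [510.5, 317.9, 224.0]
ee_rot: [0.0, 0.756, 0.655, 0.0]
force: [0.3, -0.1, 3.4]
grip_width: 0.201
grip_force: 59.4
pos [510.5 317.9 224. ] shift [-0.018  0.003 -0.99 ] turn [ 0.001 -0.    -0.   ] j6 [0.36 0.67 1.45 0.   1.02 0.51] t 4.55
```

```bash
python3 -m crank '[[0,0,-0.3,0,0,0,1],[0,0,-0.6,0,0,0,1],[0,0,-0.9,0,0,0,1],[0,0,-0.9,0,0,0,1],[0,0,-0.9,0,0,0,1]]'
python3 -m crank '[[-0.4,0.16,0,0,0,0,1],[-0.8,0.36,0,0,0,0,1],[-1,0.46,0,0,0,0,1],[-1,0.46,0,0,0,0,1]]' >/dev/null
python3 -m crank '[[-0.4,0.16,0,0,0,0,1],[-0.8,0.36,0,0,0,0,1],[-1,0.46,0,0,0,0,1],[-1,0.46,0,0,0,0,1]]' >/dev/null
python3 -m crank '[[-0.4,0.16,0,0,0,0,1],[-0.8,0.36,0,0,0,-0.06,1],[-1,0.46,0,0,0,-0.113,1],[-1,0.46,0,0,0,-0.113,1],[-1,0.46,0,0,0,-0.113,1],[-1,0.46,0,0,0,-0.113,1]]'
python3 go.py 604 -2.3 256 -3.1
```

```text
time_s: 5.05
eef_pos: [510.3, 317.7, 313.1]
ee_rot: [-0.0, 0.756, 0.655, -0.0]
force: [-0.0, -0.2, -2.2]
grip_width: 0.203
grip_force: 59.1
time_s: 6.45
eef_pos: [603.9, 2.9, 313.1]
ee_rot: [-0.001, 0.726, 0.688, -0.0]
force: [-0.1, -0.6, -1.6]
grip_width: 0.202
grip_force: 59.0
pos [603.9   2.9 313.1] shift [-0.052  0.005  0.571] turn [-0.002 -0.001  0.001] j6 [-0.19  0.56  1.37  0.    1.21 -0.14] t 6.45
```

```bash
python3 -m crank '[[-0.03,0,0.3,0,0,0,1],[-0.03,0.005,0.45,0,0,0,1],[-0.03,0.005,0.53,0,0,0,1],[-0.03,0.005,0.565,0,0,0,1],[-0.03,0.005,0.565,0,0,0,1],[-0.03,0.005,0.565,0,0,0,1]]'
python3 - <<'E'
from h import *
im,_=snap('scene','scene2')
cv2.imwrite('pics/s2c.png',cv2.resize(im[180:360,260:430],None,fx=3.3,fy=3.3)[:600,:,::-1])
E
```

```text
time_s: 7.05
eef_pos: [604.7, -1.6, 258.1]
ee_rot: [0.001, 0.726, 0.688, 0.0]
force: [0.4, -0.4, -2.4]
grip_width: 0.204
grip_force: 59.0
```

View pics/s2c.png

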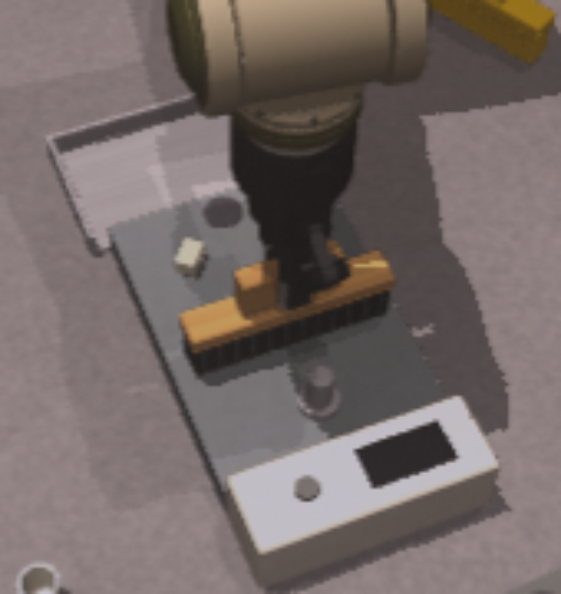

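The brush sits square on the deck behind all three pieces, between them and the spindle. Sweeping.

```bash
python3 -m crank '[[0,-0.04,0.01,0,0,0,1],[0,-0.13,0.01,0,0,0,1],[0,-0.22,0.01,0,0,0,1],[0,-0.31,0.01,0,0,0,1],[0,-0.4,0.01,0,0,0,1],[0,-0.49,0.01,0,0,0,1],[0,-0.58,0.01,0,0,0,1],[0,-0.67,0.01,0,0,0,1],[0,-0.76,0.01,0,0,0,1],[0,-0.85,0.01,0,0,0,1]]'
python3 -m crank '[[0,-0.08,0,0,0,0,1],[0,-0.16,0,0,0,0,1],[0,-0.24,0,0,0,0,1],[0,-0.32,0,0,0,0,1],[0,-0.40,0,0,0,0,1],[0,-0.48,0,0,0,0,1],[0,-0.56,0,0,0,0,1],[0,-0.64,0,0,0,0,1],[0,-0.72,0,0,0,0,1],[0,-0.80,0,0,0,0,1],[0,-0.85,0,0,0,0,1],[0,-0.85,0,0,0,0,1]]'
python3 - <<'E'
from h import *
im,_=snap('scene','scene3')
cv2.imwrite('pics/s3c.png',cv2.resize(im[160:340,240:430],None,fx=3.1,fy=3.1)[:600,:,::-1])
E
```

```text
time_s: 8.1
eef_pos: [518.9, 2.9, 256.3]
ee_rot: [0.0, 0.726, 0.688, 0.0]
force: [0.4, -0.3, -1.5]
grip_width: 0.202
grip_force: 59.1
time_s: 9.3
eef_pos: [434.3, 7.5, 256.2]
ee_rot: [-0.0, 0.726, 0.688, -0.0]
force: [-0.5, 0.2, -1.9]
grip_width: 0.2
grip_force: 59.0
```

View pics/s3c.png

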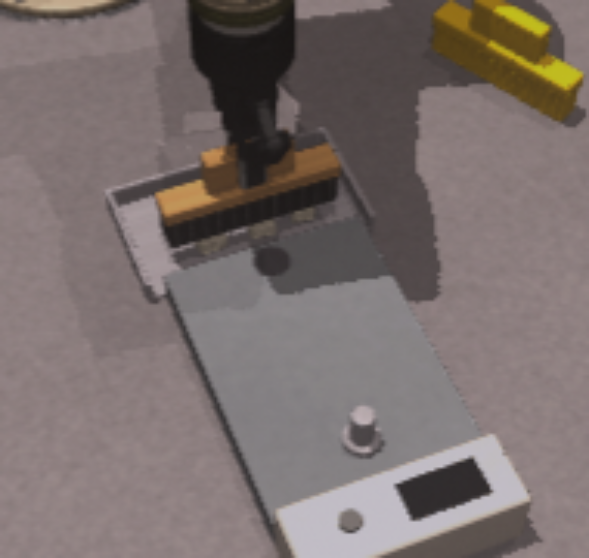

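Deck is clear. The three pieces show in the pan by the deck edge at (213,243), (262,228) and (305,213). Lift and measure.

```bash
python3 -m crank '[[0,0,-0.3,0,0,0,1],[0,0,-0.6,0,0,0,1],[0,0,-0.7,0,0,0,1],[0,0,-0.7,0,0,0,1]]' >/dev/null
python3 -m crank '[[0.4,0.1,0,0,0,0,1],[0.8,0.3,0,0,0,0,1],[1,0.5,0,0,0,0,1],[1,0.5,0,0,0,0,1]]' >/dev/null
python3 -m crank '[[0.4,0.1,0,0,0,0,1],[0.8,0.3,0,0,0,0,1],[1,0.4,0,0,0,0,1],[1,0.4,0,0,0,0,1],[1,0.4,0,0,0,0,1]]'
python3 go.py 525 215 225.5 -3.1
python3 - <<'E'
from h import *
snap('top','top1'); im,_=snap('scene','scene4')
cv2.imwrite('pics/s4c.png',cv2.resize(im[180:300,250:400],None,fx=5,fy=5,interpolation=cv2.INTER_CUBIC)[:600,:,::-1])
E
```

```text
time_s: 10.65
eef_pos: [535.3, 201.8, 324.6]
ee_rot: [-0.001, 0.726, 0.688, -0.001]
force: [0.2, -0.5, -2.2]
grip_width: 0.201
grip_force: 59.3
pos [535.3 201.8 324.6] shift [ 0.127 -0.107  0.991] turn [-0.003  0.001 -0.   ] j6 [ 0.16  0.49  1.46 -0.    1.2   0.21] t 10.65
```

View pics/s4c.png

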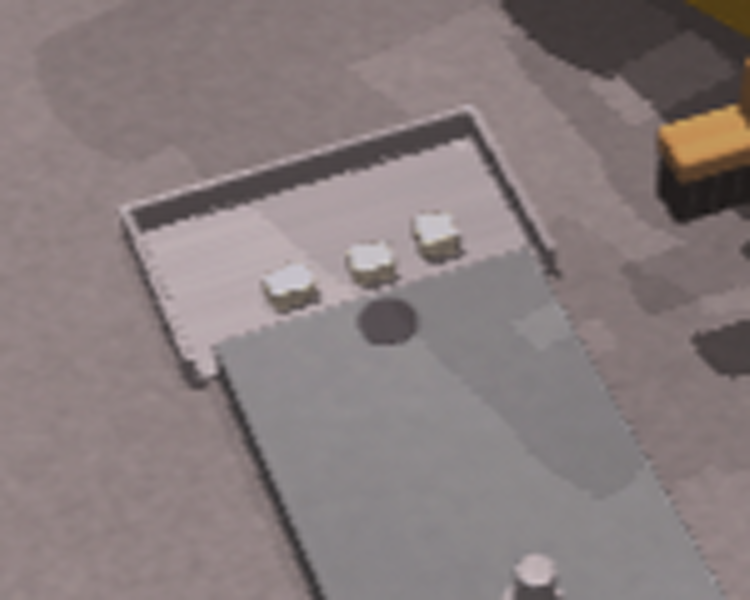

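All three pieces lie inside the pan at (290,285), (371,262) and (436,234). Next I stand the brush on the bench and let it go.

```bash
python3 -m crank '[[0.1,-0.1,0.3,0,0,0,1],[0.13,-0.1,0.6,0,0,0,1],[0.13,-0.1,0.8,0,0,0,1],[0.13,-0.1,0.9,0,0,0,1],[0.13,-0.1,0.95,0,0,0,1],[0.13,-0.1,0.98,0,0,0,1],[0.13,-0.1,1,0,0,0,1],[0.13,-0.1,1,0,0,0,1],[0.13,-0.1,1,0,0,0,1]]'
python3 - <<'E'
from h import *
im,d=load('top1')
a=im[255:310,270:365].astype(int)
L=np.array([586,-1.3]);c,s=np.cos(np.radians(-3.1)),np.sin(np.radians(-3.1))
for uv in((290,285),(371,262),(436,234)):
    w=pix2w('scene',(250+uv[0]/5-.4,180+uv[1]/5-.4),z=18); r=w[:2]-L; print(np.round([c*r[0]+s*r[1],-s*r[0]+c*r[1]],1))
    u,v=w2pix('top',[w])[0].round().astype(int); print([round(pix2w('top',(u,v),depth=d[v,u])[2]) for _ in[0]])
E
```

```text
time_s: 11.65
eef_pos: [526.4, 215.8, 226.8]
ee_rot: [0.0, 0.726, 0.688, 0.0]
force: [-0.2, 0.4, -1.5]
grip_width: 0.201
grip_force: 59.3
[-151.8  -35.4]
[13]
[-150.6    8.5]
[20]
[-155.7   46.6]
[18]
```

```bash
python3 -m crank '[[0,0,0.015,0,0,0,1],[0,0,0.025,0,0,0,1],[0,0,0.025,0,0,0,1],[0,0,0.025,0,0,0,1]]'
```

```text
time_s: 12.05
eef_pos: [526.3, 215.8, 224.0]
ee_rot: [0.0, 0.726, 0.688, 0.0]
force: [-0.7, -0.4, 1.1]
grip_width: 0.204
grip_force: 59.8
```

```bash
python3 -m crank '[[0,0,0,0,0,0,0.5],[0,0,0,0,0,0,0],[0,0,0,0,0,0,0],[0,0,0,0,0,0,0],[0,0,0,0,0,0,0]]'
python3 -m crank '[[0,0,-0.2,0,0,0,0],[0,0,-0.6,0,0,0,0],[0,0,-1,0,0,0,0],[0,0,-1,0,0,0,0]]'
python3 -m crank '[[-0.3,0,0,0,0,0.19,0],[-0.6,0,0,0,0,0.38,0],[-1,0,0,0,0,0.57,0],[-1,0,0,0,0,0.76,0],[-1,0,0,0,0,0.95,0],[-1,0,0,0,0,1,0],[-1,0,0,0,0,1,0]]' >/dev/null
python3 -m crank '[[-0.3,0.3,0,0,0,0.19,0],[-0.6,0.6,0,0,0,0.38,0],[-0.8,0.89,0,0,0,0.57,0],[-0.8,0.89,0,0,0,0.76,0],[-0.8,0.89,0,0,0,0.95,0],[-0.8,0.89,0,0,0,1,0],[-0.8,0.89,0,0,0,1,0]]' >/dev/null
python3 -m crank '[[0,0.5,0,0,0,0.13,0],[0,1,0,0,0,0.13,0],[0,1,0,0,0,0.13,0]]' >/dev/null
python3 -m crank '[[0,0.5,0,0,0,0,0],[0,1,0,0,0,0,0],[0,1,0,0,0,0,0],[0,1,0,0,0,0,0],[0,1,0,0,0,0,0]]'
python3 go.py 522.3 -338.6 260 -98.9
python3 - <<'E'
from h import *
snap('top','top2')
E
```

```text
time_s: 12.55
eef_pos: [526.3, 215.8, 223.7]
ee_rot: [-0.0, 0.726, 0.688, -0.0]
force: [0.4, 0.2, -0.2]
grip_width: 0.995
grip_force: 0.0
time_s: 12.95
eef_pos: [526.9, 216.0, 329.1]
ee_rot: [0.003, 0.726, 0.688, 0.004]
force: [0.4, 0.8, -0.1]
grip_width: 0.996
grip_force: 0.0
time_s: 15.15
eef_pos: [499.8, -201.4, 323.6]
ee_rot: [-0.0, 0.997, -0.077, -0.0]
force: [0.6, -0.1, -0.0]
grip_width: 0.997
grip_force: 0.0
pos [ 499.8 -201.4  323.6] shift [0.434 1.322 0.635] turn [-0.001  0.     0.001] j6 [-0.6   0.42  1.57  0.    1.15  1.12] t 15.15
```

```bash
python3 -m crank '[[0.15,0.4,0.1,0,0,0,0],[0.3,0.8,0.3,0,0,0,0],[0.434,1,0.635,0,0,0,0],[0.434,1,0.635,0,0,0,0]]' >/dev/null
python3 -m crank '[[0,0.32,0,0,0,0,0],[0,0.32,0,0,0,0,0],[0,0.32,0,0,0,0,0],[0,0.32,0,0,0,0,0]]'
python3 go.py 522.3 -338.6 179 -98.9
python3 - <<'E'
from h import *
im,_=snap('scene','scene5')
cv2.imwrite('pics/s5c.png',cv2.resize(im[210:360,110:290],None,fx=4,fy=4,interpolation=cv2.INTER_CUBIC)[:600,:,::-1])
E
```

```text
time_s: 16.0
eef_pos: [522.3, -338.1, 260.9]
ee_rot: [0.0, 0.997, -0.077, 0.0]
force: [0.1, 0.4, 0.7]
grip_width: 1.0
grip_force: 0.0
pos [ 522.3 -338.1  260.9] shift [0.001 0.005 0.819] turn [ 0.    -0.001  0.   ] j6 [-0.76  0.66  1.35  0.    1.13  0.96] t 16.0
```

View pics/s5c.png

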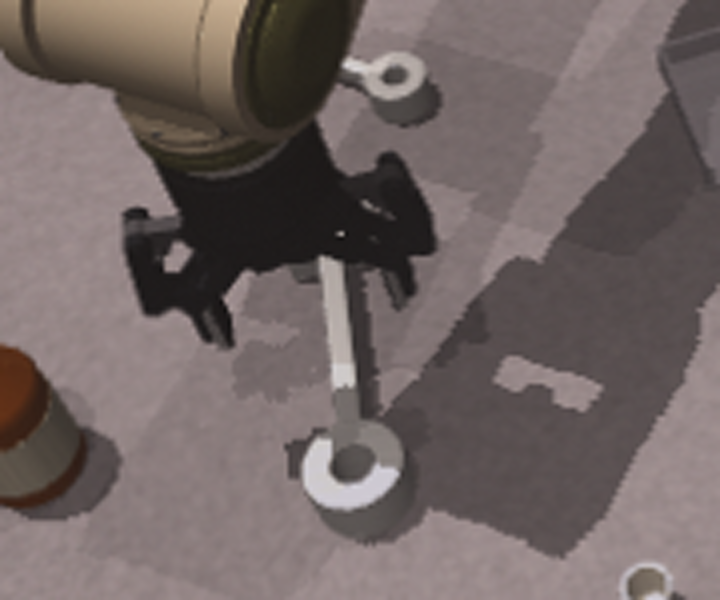

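The fingers straddle the bar of the large arm, with hub at (352,465) and the amber bottle clear. Descend and grip hard.

```bash
python3 -m crank '[[0,0.005,0.4,0,0,0,0],[0,0.005,0.65,0,0,0,0],[0,0.005,0.78,0,0,0,0],[0,0.005,0.82,0,0,0,0],[0,0.005,0.82,0,0,0,0],[0,0.005,0.82,0,0,0,0]]' 100
python3 -m crank '[[0,0,0,0,0,0,0.6],[0,0,0,0,0,0,0.9],[0,0,0,0,0,0,1],[0,0,0,0,0,0,1],[0,0,0,0,0,0,1],[0,0,0,0,0,0,1],[0,0,0,0,0,0,1],[0,0,0,0,0,0,1],[0,0,0,0,0,0,1]]' 100
python3 -m crank '[[0,0,-0.1,0,0,0,1],[0,0,-0.3,0,0,0,1],[0,0,-0.6,0,0,0,1],[0,0,-1,0,0,0,1],[0,0,-1,0,0,0,1]]'
python3 -m crank '[[0,0,-0.3,0,0,0,1],[0,0,-0.6,0,0,0,1],[0,0,-0.6,0,0,0,1],[0,0,-0.6,0,0,0,1]]'
python3 - <<'E'
from h import *
snap('top','top3'); im,d=snap('scene','scene6')
# hub search: points high (z 150..230) near expected hub
def cloud(n,d):
    v,u=np.mgrid[0:480,0:640]; m=d>0
    c=camera_info(n);K=np.array(c['K'],float);D=np.array(c['D'],float);T=np.array(c['camera_from_world'],float)
    p=cv2.undistortPoints(np.c_[u[m],v[m]].astype(float)[:,None],K,D)[:,0]
    P=np.c_[p[:,0],-p[:,1],-np.ones(len(p))]*d[m][:,None]; return (P-T[:3,3])@T[:3,:3]
for n,f in(('scene','scene6'),('top','top3')):
    P=cloud(n,load(f)[1]); 
    for nm,x0,x1 in(('hub',545,620),('bar',535,546),('fork',360,440)):
        q=P[(P[:,0]>x0)&(P[:,0]<x1)&(P[:,1]>-400)&(P[:,1]<-270)&(P[:,2]>130)&(P[:,2]<230)]
        if len(q)>3: print(n,nm,len(q),np.round(np.percentile(q,[2,50,98],axis=0),1).tolist())
E
python3 go.py 522.3 -338.6 338 -98.9
```

```text
time_s: 16.65
eef_pos: [522.1, -340.2, 179.6]
ee_rot: [0.001, 0.997, -0.078, 0.001]
force: [-0.5, -0.0, 0.5]
grip_width: 1.006
grip_force: 0.0
time_s: 17.55
eef_pos: [521.9, -340.0, 178.6]
ee_rot: [0.0, 0.997, -0.078, 0.0]
force: [0.1, 2.2, 6.0]
grip_width: 0.146
grip_force: 98.4
time_s: 18.05
eef_pos: [522.3, -340.6, 283.7]
ee_rot: [0.003, 0.997, -0.078, 0.004]
force: [-0.6, -0.4, -4.2]
grip_width: 0.145
grip_force: 98.0
time_s: 18.45
eef_pos: [521.6, -339.9, 336.8]
ee_rot: [-0.001, 0.997, -0.078, -0.001]
force: [-0.5, -1.4, -5.4]
grip_width: 0.146
grip_force: 98.4
scene hub 856 [[551.7, -374.4, 161.2], [586.3, -348.8, 191.7], [603.2, -323.0, 196.0]]
scene bar 115 [[535.2, -350.1, 184.2], [537.8, -323.8, 214.2], [544.2, -298.0, 229.3]]
scene fork 101 [[385.6, -305.4, 165.1], [412.9, -298.8, 187.1], [426.2, -293.2, 192.5]]
top hub 59 [[570.4, -332.4, 159.8], [583.1, -323.7, 188.6], [598.2, -320.5, 198.0]]
pos [ 521.5 -339.9  335.8] shift [ 0.005 -0.014 -0.022] turn [-0.003  0.004 -0.002] j6 [-0.77  0.58  1.27 -0.    1.29  0.96] t 18.55
```

```bash
python3 -m crank '[[0.02,-0.1,0,0,0,0,1],[0.04,-0.35,0,0,0,0,1],[0.06,-0.6,0,0,0,0,1],[0.09,-0.867,0,0,0,0,1]]' >/dev/null
python3 -m crank '[[0.02,-0.25,0,0,0,0,1],[0.04,-0.5,0,0,0,0,1],[0.06,-0.7,0,0,0,0,1],[0.09,-0.867,0,0,0,0,1]]' >/dev/null
python3 -m crank '[[0.02,-0.25,0,0,0,0,1],[0.04,-0.5,0,0,0,0,1],[0.06,-0.7,0,0,0,0,1],[0.09,-0.867,0,0,0,0,1]]' >/dev/null
python3 -m crank '[[0.02,-0.25,0,0,0,-0.03,1],[0.04,-0.5,0,0,0,-0.06,1],[0.06,-0.7,0,0,0,-0.09,1],[0.08,-0.8,0,0,0,-0.127,1],[0.09,-0.85,0,0,0,-0.127,1],[0.09,-0.867,0,0,0,-0.127,1],[0.09,-0.867,0,0,0,-0.127,1],[0.09,-0.867,0,0,0,-0.127,1]]'
python3 go.py 610.9 -2.7 305 -93.15
```

```text
time_s: 20.55
eef_pos: [611.4, -3.8, 338.2]
ee_rot: [0.0, 1.0, -0.029, -0.0]
force: [0.7, -1.0, -4.5]
grip_width: 0.144
grip_force: 98.3
pos [611.4  -3.8 338.2] shift [-0.005 -0.011  0.332] turn [ 0.     0.    -0.004] j6 [-0.2   0.56  1.31 -0.    1.27  1.43] t 20.55
```

```bash
python3 -m crank '[[0,-0.01,0.05,0,0,0,1],[-0.005,-0.01,0.12,0,0,0,1],[-0.005,-0.01,0.2,0,0,0,1],[-0.005,-0.01,0.27,0,0,0,1],[-0.005,-0.01,0.32,0,0,0,1],[-0.005,-0.01,0.32,0,0,0,1],[-0.005,-0.01,0.32,0,0,0,1],[-0.005,-0.01,0.32,0,0,0,1],[-0.005,-0.01,0.32,0,0,0,1],[-0.005,-0.01,0.32,0,0,0,1]]'
python3 - <<'E'
from h import *
im,d=snap('scene','scene7')
cv2.imwrite('pics/s7c.png',cv2.resize(im[150:350,240:480],None,fx=3,fy=3,interpolation=cv2.INTER_CUBIC)[:600,:,::-1])
v,u=np.mgrid[0:480,0:640]; m=d>0
c=camera_info('scene');K=np.array(c['K'],float);D=np.array(c['D'],float);T=np.array(c['camera_from_world'],float)
p=cv2.undistortPoints(np.c_[u[m],v[m]].astype(float)[:,None],K,D)[:,0]
P=(np.c_[p[:,0],-p[:,1],-np.ones(len(p))]*d[m][:,None]-T[:3,3])@T[:3,:3]
for nm,x0,x1 in(('hub',640,705),('fork',460,516)):
    q=P[(P[:,0]>x0)&(P[:,0]<x1)&(abs(P[:,1])<50)&(P[:,2]>115)&(P[:,2]<180)]
    print(nm,len(q),np.round(np.percentile(q,[2,50,98],axis=0),1).tolist())
print(np.round(w2pix('scene',[[665.8,-5.7,161],[485.9,4.3,148]]),1))
E
```

```text
time_s: 21.55
eef_pos: [611.0, -2.1, 306.4]
ee_rot: [0.0, 1.0, -0.028, 0.0]
force: [0.4, 0.7, -3.8]
grip_width: 0.149
grip_force: 98.2
hub 715 [[642.6, -34.6, 130.6], [672.9, -10.4, 161.6], [693.1, 16.3, 166.1]]
fork 228 [[472.0, -26.5, 130.8], [503.7, -16.5, 156.1], [512.4, 4.7, 161.8]]
[[359.6 268.2]
 [327.4 211.9]]
```

View pics/s7c.png

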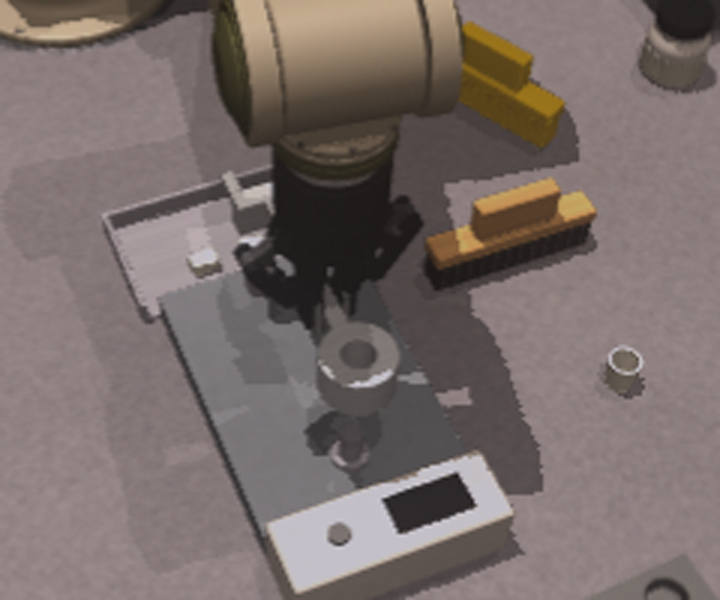

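The hub bore at (359,354) coincides with the predicted spindle-axis point (359,355). The brush stands upright and free at (510,230), and the arm is level and clear of the loader. Handing in.

```bash
python3 -m crank '[[0,0,0,0,0,0,1],[0,0,0,0,0,0,1],[0,0,0,0,0,0,1]]' && python3 -c "
from rig import ticket; print(ticket.finish_job())"
```

```text
time_s: 21.9
eef_pos: [611.0, -2.1, 306.2]
ee_rot: [-0.0, 1.0, -0.028, 0.0]
force: [-0.2, -0.4, -4.4]
grip_width: 0.142
grip_force: 98.2
the job is handed in; nothing more can be done
None
```

I handed the job in at about 22 s (no verdict came back): all three pieces are in the pan, the brush stands free on the bench beside the loader, and the transfer arm is held level at its balance point, hub about 6 cm above the spindle tip.

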